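# Turn the faceted cup over onto the banding wheel

### The arm

A 7-joint arm with a two-finger parallel gripper is mounted at the origin on the work surface. World frame = base frame: x ahead of the robot, y to its left, z up, the work surface at z = 0. Lengths are in mm, angles in rad, forces in N, time in s.
With the tool pointing down it reaches from about 425 to 925 mm from the base axis. Payload 6.8 kg.
Tool frame: the origin (TCP) lies midway between the tips of the shut fingers; the grasp point (between the pads) lies 19 mm behind it; z points along the fingers, y is the line along which they close (so a half turn about z gives the same grasp; the last joint's range is limited). The gripper opens to 88 mm and grips with 3 to 60 N. Pads are 20 mm wide; open, the fingers measure 115 mm over their backs; the gripper's body (75 mm by 178 mm) begins 61 mm behind the grasp point.
Start: joints at [1.045, 0.477, 0.022, 1.555, -0.011, 1.109, -0.083], TCP at [273.892, -616.953, 222.664] pointing down, gripper open.
Joint ranges: [-2.96, 2.96], [-0.34, 2.1], [-1.41, 1.46], [0.24, 2.44], [-1.37, 4.51], [0.17, 1.92], [-2.96, 2.96]. Speed limits (rad/s): [2.39, 2.39, 3.14, 3.14, 3.14, 3.14, 3.14].

### API

Orientations are given as [roll, pitch, yaw] about the fixed x, y, z axes, in that order (R = Rz(yaw) Ry(pitch) Rx(roll)).
In Python, from bench import env, capture gives the robot as it stands.
- The arm moves only by the tool servo_tool, never from a script. Its argument "series" is a list that holds one entry, the list of rows, each a list of 7 numbers: the turn, a rotation vector about the tool's x, y, z in rad, then the shift along the tool's x, y, z in cm, then the closure, from 0 (fully open) to 1 (shut). In form: [[[ax, ay, az, tx, ty, tz, fingers], ...]]. A call has 1 to 10 rows; each row is the pose to reach, as a shift and turn from the pose commanded when the call began, along the tool's axes at that moment; what a row does not reach only later rows make up. A row lasts 1/10 s, in which the tool goes at most 50 mm and 8.59 degrees, less where a joint would pass 70% of its speed; a pose out of reach is approached as far as the arm can. A call with a gripper value outside its range is refused whole. The fingers move at their own pace and stop on an object; "grip_force" is the grip in N (left out, the last holds). Time passes only in rows, so rows that repeat a pose let the fingers close. It gives the time, the measured TCP pose, the force, the opening and the grip force at its end, in the units of the state.
- env.get_obs(): the state, without advancing time (a new reading comes with each control period).
- capture(name): name is "side" or "top"; returns a dict with "color" (480x640x3 uint8, blue, green, red), "range_z" (480x640 float32, mm along the optical axis (not along the pixel's ray), 0 where there is no reading), "mtx" (3x3 intrinsics, pixels), "distortion" ([k1, k2, p1, p2, k3] as OpenCV has them; the pictures are not rectified), "R" (3x3) and "t" (3): a world point X has camera coordinates R X + t. Camera axes: x right, y down, z forward; pixel columns grow to the right and rows downward; lengths in mm; the calibration is good to about 2 mm. A picture is of the moment at which its call begins.
- env.job_done(): hands the job in; it is judged then, once.
The state is a dict: "time_s": time; "joint_pos": joint angles; "qvel": joint speeds; "joint_efforts": joint torques, N m; "ee_pos": TCP position; "tool_rot": TCP orientation; "ft_force": force on the tool from outside, world axes, zero at the start; "wrist_torque": the same for the moment, N m; "grip_width": finger opening in mm; "grip_force": force on a finger pad.
Only numpy, scipy, OpenCV 4.12 (cv2) and the standard library are available. Lean on these libraries where they do the work, as an engineer would, in place of code of your own. Each camera call takes 0.05 s, during which the arm holds its last target. There are 200 camera calls.

### The job

Turn the eight-sided biscuit-fired cup over and stand it mouth down in the middle of the banding wheel, so that its foot can be waxed. The ware is brittle: lay it and set it down gently, never drop it or let it topple, and leave the other pots and tools where they are.

Things in the scene. Friction and masses are not known exactly. Their poses are not given: they have to be found in the camera images.
- cup: The cup to turn over: the only eight-sided pot, an open straight-sided tumbler of bare buff biscuit ware, 62 mm across flats, 67 across corners, 95 tall, walls 5, 0.18 to 0.29 kg. Origin on its axis, half-way up (47.5 mm from rim and foot); mass centre 6 mm from there, towards the foot. z points out of the mouth: up at the start, down when done. x is square to a flat side, others follow every 45 degrees.
- cup_rim (a point): Centre of the cup's mouth, at the rim. The flat sides run from the rim to 6 mm from the foot; the foot is a smaller eight-sided ring, 42 mm across flats. The cup starts mouth up on the ware board; laid on a flat side it lies still and does not roll.
- wheel_top (a point): Centre of the top face of the banding wheel: a flat round aluminium turntable, 200 mm across, with engraved circles, 70 mm high over the table, on a grey cast base of 156 mm. The base is fixed; the head turns stiffly about its upright axis (z) if pushed round.
- mat_top (a point): Centre of the top face of a clear cork mat in the middle of the table, 220 mm along its x by 240 mm along its y, 6 mm thick, fixed: a free soft place to lay the cup on its side when changing grip.
- board: Ware board of pale plywood, 500 mm along its x by 200 mm along its y, fixed, its top face 26 mm above the table; origin under its centre at table height. The cup starts near its middle with a round bowl on either side of it along x.
- bowl: Bystander on the ware board: round bowl, mouth up, 104 mm across, 52 mm tall; origin under its centre.
- bowl_down: Bystander on the ware board: round bowl standing mouth down, 100 mm across, 50 mm tall; origin under its centre.
- roundcup: Bystander on the table's far side: round cup, mouth up, 68 mm across, 70 mm tall; origin under its centre.
- vase: Bystander on the table's far side: small round vase, 74 mm across, 100 mm tall; origin under its centre.
- waxjar: Bystander on the table's far side: lidded clear jar of wax, 68 mm across, 85 mm tall; origin under its centre.
- brush: Bystander on the near side: brush lying on the table, 170 mm long, along its x.
- rib: Bystander on the near side: flat wooden potter's rib lying on the table, 50 by 100 mm, 6 mm thick; origin under its centre.
Things that resemble listed ones, but are neither listed nor needed, are in the scene too. Leave any yellow look-alike of the cup alone.

How it is judged:
By the outcome, as a careful person would: the job done as asked, in the order asked, and still so for the second after the job is handed in, with the robot touching nothing.
It also fails if it takes over 67 s, if anything falls off the work surface, if the arm or the gripper's body presses on something with over 40 N, if the wrist force passes 120 N, or if a joint passes its speed limit or range.

## Working session

There is one attempt and no reset: what is moved stays moved. The work goes in short steps, Python scripts to look and compute and a tool call to move; the robot and the scene stay as the last step left them, time stands still between calls to the robot, and variables do not carry over. Pictures are saved under pics/ and viewed, at most 10 in all, crops included, and the job is handed in when it is done.

Besides the shell and the picture viewer there is one more tool, called after "Request:" as name(argument=value, ...) on one line, values as JSON. servo_tool: Moves the arm, as the interface text tells. Its arguments: {"type":"object","properties":{"series":{"type":"array"},"grip_force":{"type":"number"}},"required":["series"]}

```bash
ls; mkdir -p pics; python3 - <<'E'
from bench import env,capture
import cv2,pickle
o=env.get_obs();print({k:o[k] for k in('time_s','ee_pos','tool_rot','ft_force','grip_width')})
for n in('top','side'):
    c=capture(n);cv2.imwrite(f'pics/{n}0.png',c['color']);pickle.dump(c,open(n+'0.pkl','wb'));print(n,c['R'].round(3).tolist(),c['t'],c['distortion'])
E
```

```text
pics
{'time_s': 0.0, 'ee_pos': array([ 273.65622052, -616.43444951,  221.73749296]), 'tool_rot': array([-3.13991142e+00,  1.22619012e-04,  4.17811078e-01]), 'ft_force': array([ 0.54927277, -0.50443261,  0.09009716]), 'grip_width': 87.56486918065018}
top [[0.03, -0.999, -0.023], [-0.994, -0.027, -0.108], [0.107, 0.027, -0.994]] [  68.81916268  561.30002892 1262.82340193] [0.05964877 0.         0.         0.         0.        ]
side [[-0.7, -0.714, -0.019], [-0.444, 0.455, -0.772], [0.56, -0.532, -0.636]] [415.406873   279.64891553 978.16289317] [-0.09951563  0.          0.          0.          0.        ]
```

View pics/top0.png

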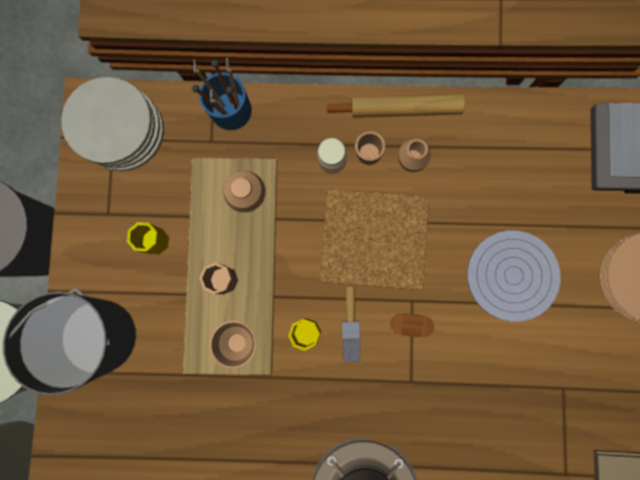

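View pics/side0.png

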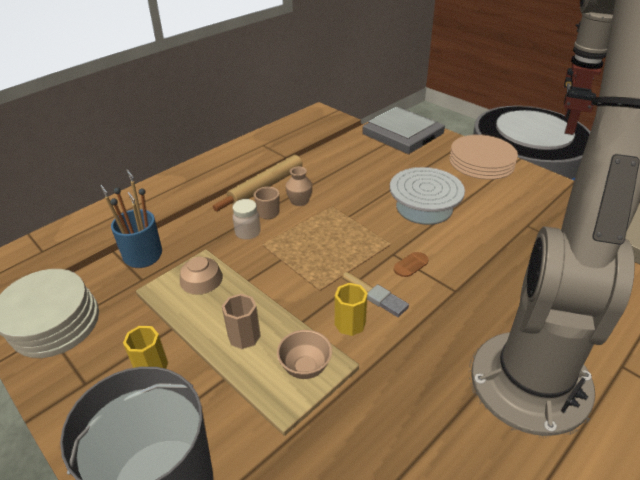

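Candidates for the cup in the top view are buff (217,279) on the board between the two bowls, yellow (143,237) and yellow (304,334). The buff one fits: it is eight-sided bare biscuit, standing mid-board. The wheel is at (514,275) and the mat at (375,238).

```bash
cat > h.py <<'E'
import numpy as np,cv2,pickle
def cloud(c,box):
    u0,v0,u1,v1=box
    uu,vv=np.meshgrid(np.arange(u0,u1),np.arange(v0,v1));uv=np.stack([uu.ravel(),vv.ravel()],1).astype(float)
    z=c['range_z'][v0:v1,u0:u1].ravel().astype(float);ok=z>0
    n=cv2.undistortPoints(uv[ok].reshape(-1,1,2),c['mtx'],np.array(c['distortion'])).reshape(-1,2)
    P=np.c_[n*z[ok,None],z[ok]]
    return (P-c['t'])@c['R'],uv[ok]
def onplane(c,uv,h):
    n=cv2.undistortPoints(np.array(uv,float).reshape(-1,1,2),c['mtx'],np.array(c['distortion'])).reshape(-1,2)
    d=np.c_[n,np.ones(len(n))]@c['R'];o=-c['R'].T@c['t']
    return o+d*((h-o[2])/d[:,2])[:,None]
def octfit(xy,flat):  # min-area style: bounding width per angle
    best=None
    for a in np.radians(np.arange(0,45,.5)):
        cs=[];ws=[]
        for k in range(4):
            n=np.array([np.cos(a+k*np.pi/4),np.sin(a+k*np.pi/4)]);p=xy@n
            lo,hi=np.percentile(p,[1,99]);cs.append((n,(lo+hi)/2));ws.append(hi-lo)
        if best is None or sum(ws)<best[0]:
            A=np.array([n for n,_ in cs]);b=np.array([m for _,m in cs])
            best=(sum(ws),np.degrees(a),np.linalg.lstsq(A,b,rcond=None)[0],np.round(ws,1))
    return best
E
python3 - <<'E'
from h import *
T=pickle.load(open('top0.pkl','rb'));S=pickle.load(open('side0.pkl','rb'))
for c,b,n in((T,(195,255,240,300),'top'),(S,(215,285,270,355),'side')):
    P,uv=cloud(c,b);m=(P[:,2]>112)&(P[:,2]<130);print(n,m.sum(),np.median(P[m],0));print(octfit(P[m,:2],62))
P,_=cloud(T,(455,220,575,330));m=(P[:,2]>62)&(P[:,2]<80);q=P[m];print('wheel',q[:,2].mean(),cv2.minEnclosingCircle(q[:,:2].astype(np.float32)),q[:,:2].mean(0))
P,_=cloud(S,(380,160,475,225));m=(P[:,2]>64)&(P[:,2]<78);q=P[m];print('wheelS',q[:,2].mean(),cv2.minEnclosingCircle(q[:,:2].astype(np.float32)),q[:,:2].mean(0))
print('wheel ctr px',onplane(T,[[514,275]],70),'mat',onplane(T,[[327,190],[428,196],[423,288],[320,281]],6).round(0))
print('board',onplane(T,[[191,158],[276,158],[271,374],[183,374]],26).round(0))
print('others',onplane(T,[[243,188],[233,344],[304,334]],60).round(0), onplane(T,[[332,152],[370,147],[414,153]],85).round(0),onplane(T,[[350,290],[352,360],[412,325]],5).round(0))
a=cv2.resize(T['color'][225:345,170:330],None,fx=4,fy=4,interpolation=2)[:, :400];s=cv2.resize(S['color'][270:370,200:300],None,fx=4,fy=4,interpolation=2)
s=cv2.copyMakeBorder(s,0,80,0,0,0);cv2.imwrite('pics/crop1.png',np.hstack([a,s]))
E
```

```text
top 253 [464.78803025 334.21960652 119.83804219]
(np.float64(244.29368937056057), np.float64(24.5), array([464.34285318, 332.17010125]), array([61.3, 61.2, 61.1, 60.7]))
side 393 [464.63543778 334.80222573 119.86586133]
(np.float64(250.85927089725024), np.float64(26.5), array([466.73857506, 333.80174703]), array([62.5, 61.8, 63.4, 63.1]))
wheel 68.94529627954998 ((491.56597900390625, -314.23590087890625), 100.69950866699219) [ 490.63709691 -313.79435605]
wheelS 70.39351820659505 ((495.95233154296875, -310.2217712402344), 103.25677490234375) [ 490.47884717 -305.36839392]
wheel ctr px [[ 491.67838878 -314.97957341   70.        ]] mat [[ 684.  103.    6.]
 [ 675. -135.    6.]
 [ 459. -126.    6.]
 [ 468.  113.    6.]]
board [[748. 425.  26.]
 [753. 225.  26.]
 [256. 215.  26.]
 [250. 414.  26.]]
others [[673. 293.  60.]
 [322. 298.  60.]
 [348. 142.  60.]] [[755.  91.  85.]
 [768.   7.  85.]
 [757. -92.  85.]] [[ 449.   42.    5.]
 [ 290.   34.    5.]
 [ 373. -102.    5.]]
```

View pics/crop1.png

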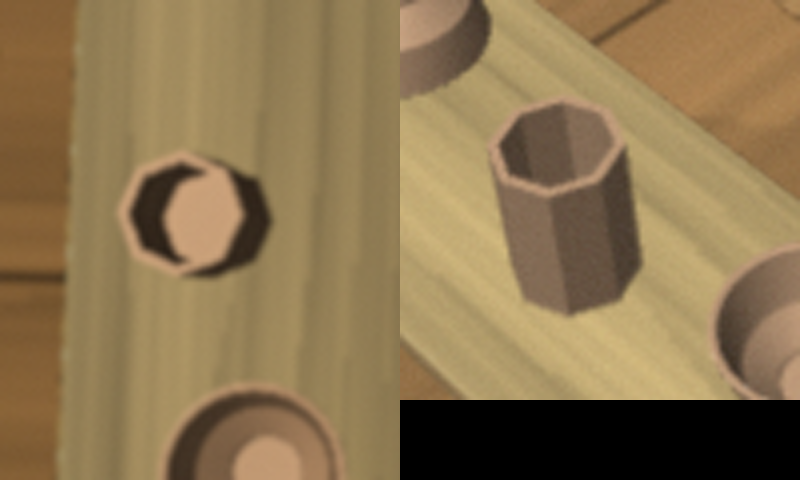

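The crop confirms it: buff eight-sided cup, mouth at crop (183,213), walls leading down to a bare foot; the yellow look-alikes are elsewhere. I'll start moving and log the joints, so I can fit the kinematics before I choose a side-on grasp.

```bash
cat > log.py <<'E'
from bench import env
import json,numpy as np
o=env.get_obs();r=dict(t=float(o['time_s']),q=list(map(float,o['joint_pos'])),p=list(map(float,o['ee_pos'])),r=list(map(float,o['tool_rot'])))
open('log.jsonl','a').write(json.dumps(r)+'\n')
print(round(r['t'],2),np.round(r['q'],2),np.round(r['p'],1),np.round(r['r'],3),'F',np.round(o['ft_force'],1),'g',round(float(o['grip_width']),1),np.round(o['grip_force'],1))
E
python3 log.py
```

```text
0.1 [ 1.04  0.48  0.02  1.56 -0.01  1.11 -0.08] [ 273.6 -616.5  221.8] [-3.14   0.     0.418] F [ 1.3  1.  -0. ] g 87.7 0.0
```

Request:
servo_tool(series=[[[0, 0.1, 0, 4, -1, -2, 0], [0, 0.2, 0, 8, -3, -4, 0], [0, 0.3, 0, 12, -4, -5, 0], [0, 0.4, 0, 16, -6, -6, 0], [0, 0.5, 0, 20, -7, -7, 0], [0, 0.6, 0, 23, -8, -8, 0], [0, 0.6, 0, 23, -8, -8, 0]]])

```text
time_s: 0.8
ee_pos: [452.2, -448.2, 302.2]
tool_rot: [-3.139, -0.602, 0.418]
ft_force: [-0.7, -0.9, 0.1]
grip_width: 88.0
grip_force: 0.0
```

```bash
python3 log.py
```

```text
0.8 [ 1.16  0.34 -0.23  1.72 -0.6   1.05  0.09] [ 452.2 -448.2  302.2] [-3.139 -0.602  0.418] F [-0.7 -0.9  0.1] g 88.0 0.0
```

Request:
servo_tool(series=[[[0.05, 0.1, 0.1, 0, 0, 0, 0], [0.1, 0.2, 0.2, 0, 0, 0, 0], [0.15, 0.3, 0.3, 0, 0, 0, 0], [0.2, 0.4, 0.4, 0, 0, 0, 0], [0.2, 0.4, 0.4, 0, 0, 0, 0]]])

```text
time_s: 1.3
ee_pos: [447.8, -452.7, 297.8]
tool_rot: [-2.459, -0.849, -0.279]
ft_force: [-0.4, 0.0, -1.0]
grip_width: 88.2
grip_force: 0.0
```

```bash
python3 log.py
```

```text
1.3 [ 1.33  0.52 -0.25  1.72 -0.97  1.26  0.07] [ 447.8 -452.7  297.8] [-2.459 -0.849 -0.279] F [-0.4  0.  -1. ] g 88.2 0.0
```

Request:
servo_tool(series=[[[0, 0, -0.1, 0, -3, 0, 0], [0, 0, -0.2, 0, -6, 0, 0], [0, 0.1, -0.3, 0, -9, 0, 0], [0, 0.2, -0.4, 0, -12, 0, 0], [0, 0.2, -0.4, 0, -12, 0, 0]]])

```text
time_s: 1.8
ee_pos: [419.8, -341.7, 350.6]
tool_rot: [-2.955, -1.216, 0.291]
ft_force: [-0.2, -1.0, 0.0]
grip_width: 87.8
grip_force: 0.0
```

```bash
python3 log.py; cat > fk.py <<'E'
import numpy as np,json,itertools
from scipy.optimize import least_squares
from scipy.spatial.transform import Rotation as R
def fk(x,q,sg):
    # x: yaw0,h,a,b,c,tool yaw, elbow offsets ex,fx, wrist offset wx, base xy
    q=np.array(q)*sg
    Rz=lambda t:R.from_euler('z',t); Ry=lambda t:R.from_euler('y',t)
    T=Rz(q[0]+x[0]);p=np.array([0,0,x[1]])
    T=T*Ry(q[1])*Rz(q[2]);p=p+T.apply([x[6],0,x[2]])
    T=T*Ry(q[3]);p=p+T.apply([x[7],0,0]);T=T*Rz(q[4]);p=p+T.apply([0,0,x[3]])
    T=T*Ry(q[5]);p=p+T.apply([x[8],0,0]);T=T*Rz(q[6]+x[5]);p=p+T.apply([0,0,x[4]])
    return p,T
def res(x,D,sg):
    o=[]
    for d in D:
        p,T=fk(x,d['q'],sg);o+=list((p-d['p'])/2)+list((T.inv()*R.from_euler('xyz',d['r'])).as_rotvec()*200)
    return np.r_[o,np.array(x[6:9])/50]
def load(): return [json.loads(l) for l in open('log.jsonl')]
def fit():
    D=load();best=None
    for s in itertools.product([1,-1],repeat=4):
        sg=np.array([s[0],1,s[1],1,s[2],1,s[3]])
        for y in((D[0]['r'][2]),0):
            az=np.arctan2(D[0]['p'][1],D[0]['p'][0])
            for ty in(0,1.57,3.14,-1.57):
                f=least_squares(res,[az-s[0]*D[0]['q'][0],360,480,500,300,ty,0,0,0],args=(D,sg),max_nfev=30)
                if best is None or f.cost<best[0]: best=(f.cost,f.x,sg)
            break
    return best
if __name__=='__main__':
    b=fit();print(b[0],b[1].round(3),b[2]);np.savez('kin.npz',x=b[1],sg=b[2])
    print(np.abs(res(b[1],load(),b[2])).max())
E
python3 fk.py
```

```text
1.8 [ 1.49  0.35 -0.38  2.01 -1.19  1.28  0.65] [ 419.8 -341.7  350.6] [-2.955 -1.216  0.291] F [-0.2 -1.   0. ] g 87.8 0.0
231.67744298008535 [-5.40000e-02  3.21016e+02  5.69035e+02  4.53112e+02  2.95851e+02
  1.53500e+00  3.64640e+01  9.79360e+01 -1.37800e+01] [-1  1 -1  1 -1  1 -1]
10.175823486573622
```

```bash
cat > fk2.py <<'E'
from fk import *
# general: axes fixed by structure, free offsets xyz per link (x[0:24]) + small joint offsets (7)
def fkg(x,q,sg):
    L=x[:24].reshape(8,3);o=x[24:31];q=np.array(q)*sg+o
    T=R.identity();p=L[0].copy()
    for i in range(7):
        T=T*R.from_euler('zyzyzyz'[i],q[i]);p=p+T.apply(L[i+1])
    return p,T*R.from_euler('z',x[31])
def resg(x,D,sg,x0):
    o=[]
    for d in D:
        p,T=fkg(x,d['q'],sg);o+=list((p-d['p'])/2)+list((T.inv()*R.from_euler('xyz',d['r'])).as_rotvec()*250)
    return np.r_[o,(x-x0)/W]
W=np.r_[np.full(24,40.),np.full(7,.05),1.]
W[[2,5,8,11,14,17,20,23]]=100
def fitg():
    D=load();best=None
    for s in itertools.product([1,-1],repeat=4):
        sg=np.array([s[0],1,s[1],1,s[2],1,s[3]])
        az=np.arctan2(D[0]['p'][1],D[0]['p'][0])
        for ty in(0,1.57,3.14,-1.57):
            x0=np.zeros(32);x0[2]=360;x0[8]=480;x0[14]=480;x0[20]=320;x0[31]=ty;x0[24]=0
            W[24]=.3
            f=least_squares(resg,x0,args=(D,sg,x0),max_nfev=40)
            if best is None or f.cost<best[0]: best=(f.cost,f.x,sg)
    return best
if __name__=='__main__':
    b=fitg();print(b[0],b[1][:24].reshape(8,3).round(0).tolist(),b[1][24:].round(3),b[2]);np.savez('kin.npz',x=b[1],sg=b[2])
    n=len(load())*6;print(resg(b[1],load(),b[2],b[1])[:n].reshape(-1,6).round(1))
E
python3 fk2.py
```

```text
0.38370198979825354 [[-12.0, -8.0, 335.0], [1.0, -14.0, -25.0], [2.0, -14.0, 500.0], [1.0, -10.0, 20.0], [2.0, -10.0, 480.0], [5.0, -3.0, -0.0], [1.0, -3.0, 324.0], [-1.0, 6.0, 4.0]] [-1.000e-03  1.000e-03  1.000e-03 -0.000e+00 -1.000e-03 -0.000e+00
  0.000e+00  1.571e+00] [-1  1 -1  1 -1  1 -1]
[[ 0.  0.  0. -0.  0.  0.]
 [ 0. -0. -0.  0.  0. -0.]
 [-0.  0.  0.  0. -0. -0.]
 [ 0. -0. -0. -0. -0.  0.]]
```

```bash
cat > ik.py <<'E'
from fk2 import *
K=np.load('kin.npz');KX,SG=K['x'],K['sg']
lo=np.array([-2.96,-.34,-1.41,.24,-1.37,.17,-2.96]);hi=np.array([2.96,2.1,1.46,2.44,4.51,1.92,2.96])
def tool(D,up): # tool z horizontal at heading D(deg), tool x up/down
    a=np.radians(D);z=np.array([np.cos(a),np.sin(a),0]);x=np.array([0,0,up]);return R.from_matrix(np.c_[x,np.cross(z,x),z])
def ik(p,T,seed,w=.02):
    def f(q):
        P,t=fkg(KX,q,SG);return np.r_[(P-p)/5,(t.inv()*T).as_rotvec()*60,w*(q-seed)]
    s=least_squares(f,np.clip(seed,lo+.03,hi-.03),bounds=(lo+.02,hi-.02),max_nfev=60)
    P,t=fkg(KX,s.x,SG);return s.x,np.linalg.norm(P-p),(t.inv()*T).magnitude()
def elbow_wrist(q):
    q=np.array(q)*SG+KX[24:31];L=KX[:24].reshape(8,3);T=R.identity();p=L[0].copy();o=[]
    for i in range(7):
        T=T*R.from_euler('zyzyzyz'[i],q[i]);p=p+T.apply(L[i+1]);o.append(p)
    return o[2],o[4]
E
python3 - <<'E'
from ik import *
q0=np.array(load()[-1]['q']);rng=np.random.default_rng(0)
def show(name,c,Ds):
  for D in Ds:
    for up in(1,-1):
      T=tool(D,up);p=np.array(c)+T.apply([0,0,19]);S=[]
      for k in range(10):
        sd=q0 if k==0 else rng.uniform(lo,hi)
        q,e,a=ik(p,T,sd)
        if e<3 and a<.02: S.append((np.abs((q-q0)[1:6]).sum(),q))
      if S:
        q=min(S,key=lambda s:s[0])[1];print(name,D,up,q.round(2),'elb',elbow_wrist(q)[0].round(0),'wr',elbow_wrist(q)[1].round(0))
show('cup',[465,333,75],[25+45*k for k in range(8)])
show('wheel',[491.5,-314,118],range(-30,121,30))
E
```

```text
cup 25 1 [-1.36  1.27  0.33  2.42  2.36  1.72  0.98] elb [130. 472. 462.] wr [186. 200.  70.]
cup 25 -1 [-1.04  1.16  0.07  2.42  2.53  1.9  -1.87] elb [262. 387. 516.] wr [187. 199.  81.]
cup 70 1 [-0.35  1.12  0.1   2.23  4.08  1.77  1.68] elb [444. 116. 535.] wr [362.  42.  68.]
cup 70 -1 [-0.13  1.08 -0.11  2.23  4.17  1.57 -1.38] elb [452.  15. 550.] wr [363.  42.  80.]
cup 115 1 [-0.07  1.13 -0.13  1.7  -1.24  1.56  1.24] elb [464. -10. 525.] wr [598.  54.  69.]
cup 115 -1 [ 0.32  1.26 -0.67  1.68 -0.84  1.21 -2.17] elb [ 450. -200.  461.] wr [599.  55.  82.]
cup 160 1 [-0.04  1.39 -0.6   1.12 -0.45  1.9   0.76] elb [504. -20. 394.] wr [756. 229.  71.]
cup 160 -1 [-0.04  1.37 -0.6   1.13 -0.46  1.9  -2.39] elb [502. -21. 403.] wr [756. 231.  83.]
cup 295 1 [-1.4   1.26  0.39  1.47  0.68  1.66  2.12] elb [111. 475. 469.] wr [333. 612.  66.]
cup 295 -1 [-1.29  1.2   0.22  1.48  0.79  1.75 -1.09] elb [159. 449. 497.] wr [331. 611.  79.]
cup 340 1 [-1.28  1.09 -0.    2.02  1.51  1.58  1.6 ] elb [157. 426. 547.] wr [174. 436.  68.]
cup 340 -1 [-1.51  1.1   0.26  2.05  1.39  1.35 -1.
[... 369 characters left out ...]
3  1.    0.18  2.32  3.98  1.79 -1.55] elb [ 292. -328.  590.] wr [ 183. -318.  123.]
wheel 30 1 [ 1.42  1.08 -0.49  1.94 -1.35  1.18  1.33] elb [  20. -474.  545.] wr [ 225. -471.  112.]
wheel 30 -1 [ 1.43  1.06 -0.5   1.95 -1.35  1.18 -1.83] elb [  16. -469.  555.] wr [ 226. -472.  124.]
wheel 60 1 [ 1.25  1.14 -0.42  1.57 -0.92  1.52  0.98] elb [ 105. -474.  517.] wr [ 339. -583.  113.]
wheel 60 -1 [ 1.05  1.08 -0.14  1.59 -1.1   1.68 -2.06] elb [ 183. -429.  551.] wr [ 341. -583.  125.]
wheel 90 1 [ 1.11  1.29 -0.52  1.2  -0.56  1.89  0.78] elb [ 180. -476.  445.] wr [ 494. -623.  114.]
wheel 90 -1 [ 1.09  1.26 -0.49  1.2  -0.6   1.9  -2.35] elb [ 186. -469.  459.] wr [ 495. -623.  126.]
```

```bash
cat > go.py <<'E'
from ik import *
def pose(g,D,up,dr=0):
    T=tool(D,up);return np.array(g,float)+T.apply([0,0,19]),T
def plan(wps,start=None):
    """wps: list of (p,T); prints rows per waypoint, deltas in tool frame of previous waypoint, + IK trace"""
    d=load()[-1];p,T=(np.array(d['p']),R.from_euler('xyz',d['r'])) if start is None else start
    q=np.array(d['q'])
    for P,TT in wps:
        rv=(T.inv()*TT).as_rotvec();t=T.inv().apply(P-p)/10
        n=int(np.ceil(max(np.linalg.norm(rv)/.14,np.linalg.norm(t)/4)));bad=0;mx=0
        for k in range(1,n+1):
            s=k/n;q2,e,a=ik(p+s*(P-p),T*R.from_rotvec(rv*s),q,.3);mx=max(mx,np.abs(q2-q).max());q=q2;bad=max(bad,e,a*100)
        print('n',n,'rv',rv.round(3),'cm',t.round(2),'q',q.round(2),'err',round(bad,1),'dq/row',round(mx,2))
        p,T=P,TT
E
python3 - <<'E'
from go import *
plan([pose([540,-100,330],84,1),pose([507,242,220],115,1),pose([507,242,76],115,1)])
E
```

```text
n 8 rv [ 0.978  0.287 -0.232] cm [  4.73 -17.63  22.35] q [ 1.02  0.83 -0.63  1.68 -0.94  1.59  0.73] err 0.0 dq/row 0.08
n 10 rv [0.541 0.    0.   ] cm [-11.    -7.84  33.4 ] q [ 0.48  1.06 -0.73  1.67 -0.81  1.39  0.78] err 0.0 dq/row 0.07
n 4 rv [0. 0. 0.] cm [-14.4   0.    0. ] q [ 0.43  1.28 -0.64  1.57 -0.72  1.35  0.91] err 0.0 dq/row 0.06
```

Request:
servo_tool(series=[[[0.12, 0.04, -0.03, 0.6, -2.2, 2.8, 0], [0.24, 0.07, -0.06, 1.2, -4.4, 5.6, 0], [0.37, 0.11, -0.09, 1.8, -6.6, 8.4, 0], [0.49, 0.14, -0.12, 2.4, -8.8, 11.2, 0], [0.61, 0.18, -0.15, 3.0, -11.0, 14.0, 0], [0.73, 0.21, -0.17, 3.5, -13.2, 16.8, 0], [0.86, 0.25, -0.2, 4.1, -15.4, 19.6, 0], [0.98, 0.29, -0.23, 4.7, -17.6, 22.3, 0], [0.98, 0.29, -0.23, 4.7, -17.6, 22.3, 0]]])

```text
time_s: 2.7
ee_pos: [547.0, -79.5, 331.4]
tool_rot: [0.436, -1.564, -2.1]
ft_force: [-0.1, -0.3, 0.6]
grip_width: 87.9
grip_force: 0.0
```

```bash
python3 log.py; python3 fk2.py|tail -6; python3 - <<'E'
from go import *
plan([pose([507,242,220],115,1),pose([507,242,76],115,1)])
E
```

```text
2.7 [ 1.03  0.82 -0.65  1.7  -0.94  1.58  0.73] [547.  -79.5 331.4] [ 0.436 -1.564 -2.1  ] F [-0.1 -0.3  0.6] g 87.9 0.0
0.5125651925910769 [[1.0, -2.0, 326.0], [-0.0, -15.0, -34.0], [0.0, -15.0, 510.0], [0.0, -15.0, 30.0], [4.0, -15.0, 478.0], [3.0, -0.0, -2.0], [2.0, -0.0, 325.0], [-0.0, 0.0, 5.0]] [-0.     0.     0.    -0.    -0.    -0.     0.     1.571] [-1  1 -1  1 -1  1 -1]
[[ 0.  -0.   0.1 -0.   0.  -0. ]
 [ 0.   0.  -0.1  0.   0.  -0. ]
 [-0.  -0.   0.   0.  -0.  -0. ]
 [ 0.  -0.   0.  -0.   0.  -0. ]
 [-0.   0.  -0.   0.  -0.   0. ]]
n 9 rv [ 0.53  -0.006  0.005] cm [-11.34  -7.97  33.2 ] q [ 0.5   1.03 -0.76  1.73 -0.82  1.36  0.79] err 0.0 dq/row 0.07
n 4 rv [0. 0. 0.] cm [-14.4   0.    0. ] q [ 0.45  1.26 -0.67  1.65 -0.73  1.31  0.92] err 0.0 dq/row 0.06
```

Request:
servo_tool(series=[[[0.06, 0, 0, -1.3, -0.9, 3.7, 0], [0.12, 0, 0, -2.5, -1.8, 7.4, 0], [0.18, 0, 0, -3.8, -2.7, 11.1, 0], [0.24, 0, 0, -5.0, -3.5, 14.8, 0], [0.3, 0, 0, -6.3, -4.4, 18.4, 0], [0.35, 0, 0, -7.6, -5.3, 22.1, 0], [0.41, 0, 0, -8.8, -6.2, 25.8, 0], [0.47, -0.01, 0, -10.1, -7.1, 29.5, 0], [0.53, -0.01, 0, -11.3, -8.0, 33.2, 0], [0.53, -0.01, 0, -11.3, -8.0, 33.2, 0]]])

```text
time_s: 3.7
ee_pos: [499.0, 259.2, 220.7]
tool_rot: [2.761, -1.564, 2.384]
ft_force: [-1.0, 0.3, 0.0]
grip_width: 88.0
grip_force: 0.0
```

```bash
python3 log.py; python3 - <<'E'
from go import *
from bench import capture
from h import cloud
plan([pose([507,242,76],115,1),pose([465,333,76],115,1)])
c=capture('side');cv2=__import__('cv2');cv2.imwrite('pics/side1.png',c['color'])
q=load()[-1]['q'];print(elbow_wrist(q)[1])
for n in('side','top'):
    c=capture(n);P,_=cloud(c,(0,0,640,480));w=elbow_wrist(q)[1];d=P-w;m=np.hypot(d[:,0],d[:,1])<110
    m&=P[:,2]>60
    print(n,m.sum(),np.percentile(P[m,2],[0,2,10,50]) if m.sum() else '')
E
```

```text
3.7 [ 0.5   1.02 -0.76  1.74 -0.83  1.35  0.79] [499.  259.2 220.7] [ 2.761 -1.564  2.384] F [-1.   0.3  0. ] g 88.0 0.0
n 4 rv [0.003 0.007 0.003] cm [-14.47  -0.04   0.1 ] q [ 0.45  1.26 -0.67  1.65 -0.73  1.3   0.92] err 0.0 dq/row 0.06
n 3 rv [0. 0. 0.] cm [ 0.    0.04 10.02] q [ 0.37  1.27 -0.74  1.74 -0.81  1.13  0.97] err 0.0 dq/row 0.06
[635.86039283 -39.62895967 223.21519727]
side 3315 [185.15525573 216.16697901 237.94714292 277.38928621]
top 5643 [204.15290089 227.68987969 241.7388241  275.48450159]
```

View pics/side1.png

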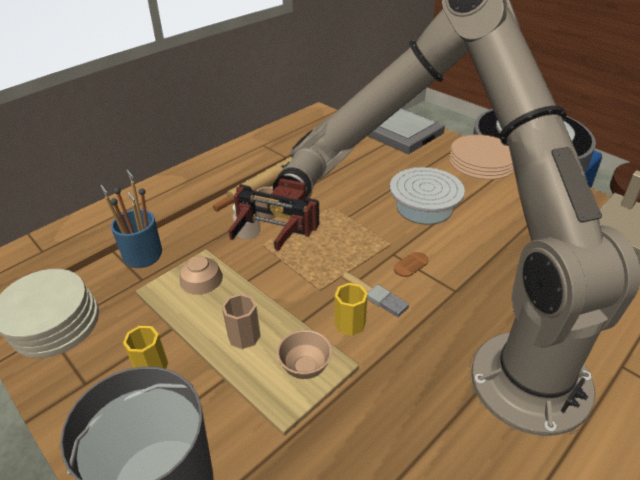

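The open gripper is level at (275,215), about 100 mm short of the cup at (241,320), and the path is clear. I'll descend and move in.

Request:
servo_tool(series=[[[0, 0, 0, -3.6, 0, 0, 0], [0, 0, 0, -7.2, 0, 0, 0], [0, 0.01, 0, -10.8, 0, 0.1, 0], [0, 0.01, 0, -14.4, 0, 0.1, 0], [0, 0.01, 0, -14.4, 0, 0.1, 0]]])

```text
time_s: 4.35
ee_pos: [500.7, 251.5, 71.9]
tool_rot: [-1.071, -1.565, -0.081]
ft_force: [0.5, 0.4, -0.9]
grip_width: 88.1
grip_force: 0.0
```

```bash
python3 log.py; python3 - <<'E'
from go import *
plan([pose([465.5,333,76],115,1)])
E
```

```text
4.35 [ 0.46  1.26 -0.67  1.66 -0.74  1.3   0.93] [500.7 251.5  71.9] [-1.071 -1.565 -0.081] F [ 0.5  0.4 -0.9] g 88.1 0.0
n 3 rv [ 0.017 -0.003 -0.005] cm [ 0.38  0.07 10.78] q [ 0.37  1.27 -0.74  1.74 -0.81  1.13  0.97] err 0.0 dq/row 0.06
```

Request:
servo_tool(series=[[[0, 0, 0, 0.4, 0, 2, 0], [0, 0, 0, 0.4, 0, 4, 0], [0, 0, 0, 0.4, 0, 6, 0], [0.01, 0, 0, 0.4, 0, 8, 0], [0.01, 0, 0, 0.4, 0, 8, 0], [0.01, 0, 0, 0.4, 0, 8, 0]]])

```text
time_s: 4.95
ee_pos: [468.9, 326.7, 82.1]
tool_rot: [0.506, -1.566, -1.644]
ft_force: [0.6, 0.1, 0.2]
grip_width: 88.5
grip_force: 0.0
```

```bash
python3 log.py; python3 - <<'E'
from go import *
plan([pose([465.5,333,76],115,1)])
from bench import capture
from h import cloud,octfit
import cv2
c=capture('top');P,_=cloud(c,(195,255,240,300));m=(P[:,2]>116)&(P[:,2]<125);print(octfit(P[m,:2],62))
cv2.imwrite('pics/top2.png',cv2.resize(c['color'][215:345,150:300],None,fx=4,fy=4))
E
```

```text
4.95 [ 0.4   1.25 -0.73  1.74 -0.8   1.17  0.96] [468.9 326.7  82.1] [ 0.506 -1.566 -1.644] F [0.6 0.1 0.2] g 88.5 0.0
n 1 rv [ 0.004 -0.004  0.002] cm [-0.62 -0.06  2.61] q [ 0.36  1.27 -0.74  1.74 -0.81  1.13  0.97] err 0.0 dq/row 0.04
(np.float64(243.35966467823843), np.float64(20.5), array([464.40833069, 332.0942996 ]), array([60.7, 61.5, 60.8, 60.3]))
```

View pics/top2.png

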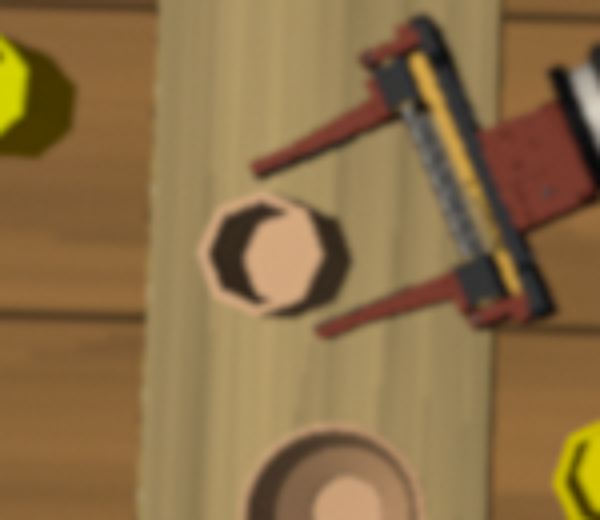

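Both fingers bracket the cup (tips at crop (255,165) and (325,330), cup at (262,255)), lined up with two opposite flats. I'll advance the last 26 mm and close.

Request:
servo_tool(series=[[[0, 0, 0, -0.5, -0.1, 1.3, 0], [0, 0, 0, -0.5, -0.1, 2.6, 0], [0, 0, 0, -0.5, -0.1, 2.6, 0], [0, 0, 0, -0.5, -0.1, 2.6, 0.1], [0, 0, 0, -0.5, -0.1, 2.6, 0.2], [0, 0, 0, -0.5, -0.1, 2.6, 0.25], [0, 0, 0, -0.5, -0.1, 2.6, 0.25]]], grip_force=15)

```text
time_s: 5.7
ee_pos: [456.9, 350.1, 76.5]
tool_rot: [0.304, -1.566, -1.444]
ft_force: [0.9, -0.9, -0.5]
grip_width: 66.2
grip_force: 0.3
```

Request:
servo_tool(series=[[[0, 0, 0, 0, 0, 0, 0.27], [0, 0, 0, 0, 0, 0, 0.29], [0, 0, 0, 0, 0, 0, 0.31], [0, 0, 0, 0, 0, 0, 0.35], [0, 0, 0, 0, 0, 0, 0.45], [0, 0, 0, 0, 0, 0, 0.45]]], grip_force=15)

```text
time_s: 6.3
ee_pos: [456.7, 350.4, 76.8]
tool_rot: [0.301, -1.565, -1.44]
ft_force: [1.6, 0.4, 1.1]
grip_width: 62.2
grip_force: 15.0
```

```bash
python3 log.py
```

```text
6.3 [ 0.37  1.27 -0.74  1.76 -0.82  1.12  0.98] [456.7 350.4  76.8] [ 0.301 -1.565 -1.44 ] F [1.6 0.4 1.1] g 62.2 15.0
```

Request:
servo_tool(series=[[[0, 0, 0, 0.5, 0, 0, 0.45], [0, 0, 0, 2, 0, 0, 0.45], [0, 0, 0, 4, 0, 0, 0.45], [0, 0, 0, 6.5, 0, 0, 0.45], [0, 0, 0, 9, 0, 0, 0.45], [0, 0, 0, 11.5, 0, 0, 0.45], [0, 0, 0, 14, 0, 0, 0.45], [0, 0, 0, 16, 0, 0, 0.45], [0, 0, 0, 17, 0, 0, 0.45], [0, 0, 0, 17, 0, 0, 0.45]]])

```text
time_s: 7.3
ee_pos: [456.3, 349.5, 247.8]
tool_rot: [0.703, -1.565, -1.841]
ft_force: [-0.1, -0.1, -2.6]
grip_width: 62.2
grip_force: 15.0
```

```bash
python3 log.py; python3 - <<'E'
from go import *
a=pose([540,-60,300],84,1)
plan([a]+[(a[0],a[1]*R.from_euler('z',t)) for t in(1.05,2.1,3.1416)]+[pose([491,-314,200],58,-1),pose([491,-314,115],58,-1)])
E
```

```text
7.3 [ 0.44  0.99 -0.86  1.84 -0.92  1.18  0.82] [456.3 349.5 247.8] [ 0.703 -1.565 -1.841] F [-0.1 -0.1 -2.6] g 62.2 15.0
n 11 rv [-0.538 -0.005  0.002] cm [  5.41  -8.59 -39.03] q [ 1.03  0.85 -0.69  1.77 -0.94  1.47  0.78] err 0.0 dq/row 0.07
n 8 rv [0.   0.   1.05] cm [0. 0. 0.] q [ 0.9   0.79 -0.5   1.78 -1.03  1.57 -0.19] err 0.0 dq/row 0.12
n 8 rv [-0.    0.    1.05] cm [0. 0. 0.] q [ 0.77  0.75 -0.32  1.79 -1.1   1.65 -1.18] err 0.0 dq/row 0.12
n 8 rv [0.    0.    1.042] cm [0. 0. 0.] q [ 0.66  0.73 -0.17  1.8  -1.16  1.73 -2.17] err 0.0 dq/row 0.12
n 7 rv [ 0.454 -0.    -0.   ] cm [ 10.     1.39 -25.97] q [ 0.97  0.93 -0.01  1.7  -1.21  1.76 -2.05] err 0.0 dq/row 0.05
n 3 rv [0. 0. 0.] cm [8.5 0.  0. ] q [ 0.97  1.07 -0.01  1.66 -1.19  1.73 -1.96] err 0.0 dq/row 0.05
```

Lifted: weight about 2.6 N, grip firm. Next I'll swing to the middle, then roll in three parts.

Request:
servo_tool(series=[[[-0.05, 0, 0, 0.5, -0.8, -3.5, 0.45], [-0.1, 0, 0, 1.1, -1.6, -7.5, 0.45], [-0.17, 0, 0, 1.7, -2.6, -12, 0.45], [-0.23, 0, 0, 2.3, -3.6, -16.5, 0.45], [-0.29, 0, 0, 2.9, -4.6, -21, 0.45], [-0.35, 0, 0, 3.5, -5.6, -25.5, 0.45], [-0.41, 0, 0, 4.2, -6.6, -30, 0.45], [-0.47, 0, 0, 4.8, -7.6, -34.5, 0.45], [-0.54, 0, 0, 5.4, -8.6, -39, 0.45], [-0.54, 0, 0, 5.4, -8.6, -39, 0.45]]])

```text
time_s: 8.3
ee_pos: [543.4, -48.7, 295.9]
tool_rot: [-1.228, -1.568, -0.464]
ft_force: [0.4, 0.1, -2.1]
grip_width: 62.1
grip_force: 15.0
```

Request:
servo_tool(series=[[[0, 0, 0.07, 0, 0, 0, 0.45], [0, 0, 0.17, 0, 0, 0, 0.45], [0, 0, 0.28, 0, 0, 0, 0.45], [0, 0, 0.4, 0, 0, 0, 0.45], [0, 0, 0.52, 0, 0, 0, 0.45], [0, 0, 0.64, 0, 0, 0, 0.45], [0, 0, 0.76, 0, 0, 0, 0.45], [0, 0, 0.88, 0, 0, 0, 0.45], [0, 0, 0.98, 0, 0, 0, 0.45], [0, 0, 1.05, 0, 0, 0, 0.45]]])

```text
time_s: 9.3
ee_pos: [541.5, -40.3, 297.2]
tool_rot: [-1.564, -0.514, -0.11]
ft_force: [-0.4, 0.1, -1.9]
grip_width: 61.9
grip_force: 15.0
```

Request:
servo_tool(series=[[[0, 0, 0.1, 0, 0, 0, 0.45], [0, 0, 0.2, 0, 0, 0, 0.45], [0, 0, 0.3, 0, 0, 0, 0.45], [0, 0, 0.41, 0, 0, 0, 0.45], [0, 0, 0.52, 0, 0, 0, 0.45], [0, 0, 0.63, 0, 0, 0, 0.45], [0, 0, 0.74, 0, 0, 0, 0.45], [0, 0, 0.85, 0, 0, 0, 0.45], [0, 0, 0.95, 0, 0, 0, 0.45], [0, 0, 1.05, 0, 0, 0, 0.45]]])

```text
time_s: 10.3
ee_pos: [541.5, -40.3, 297.2]
tool_rot: [-1.564, 0.537, -0.103]
ft_force: [-0.3, 0.0, -2.8]
grip_width: 62.3
grip_force: 15.0
```

Request:
servo_tool(series=[[[0, 0, 0.1, 0, 0, 0, 0.45], [0, 0, 0.22, 0, 0, 0, 0.45], [0, 0, 0.34, 0, 0, 0, 0.45], [0, 0, 0.46, 0, 0, 0, 0.45], [0, 0, 0.58, 0, 0, 0, 0.45], [0, 0, 0.7, 0, 0, 0, 0.45], [0, 0, 0.82, 0, 0, 0, 0.45], [0, 0, 0.92, 0, 0, 0, 0.45], [0, 0, 1.0, 0, 0, 0, 0.45], [0, 0, 1.04, 0, 0, 0, 0.45]]])

```text
time_s: 11.3
ee_pos: [541.5, -40.2, 297.1]
tool_rot: [0.717, 1.563, 2.182]
ft_force: [-0.6, 0.0, -1.8]
grip_width: 62.0
grip_force: 15.0
```

Request:
servo_tool(series=[[[0, 0, 0, 0, 0, 0, 0.45], [0, 0, 0, 0, 0, 0, 0.45], [0, 0, 0, 0, 0, 0, 0.45]]])

```text
time_s: 11.6
ee_pos: [541.9, -40.8, 298.0]
tool_rot: [-0.038, 1.565, 1.426]
ft_force: [0.0, -0.2, -2.8]
grip_width: 61.9
grip_force: 15.0
```

```bash
python3 log.py; python3 - <<'E'
from go import *
plan([pose([491,-314,200],58,-1),pose([491,-314,130],58,-1)])
from bench import capture
import cv2
c=capture('side');cv2.imwrite('pics/side2.png',c['color'])
E
```

```text
11.6 [ 0.65  0.74 -0.16  1.81 -1.16  1.73 -2.16] [541.9 -40.8 298. ] [-0.038  1.565  1.426] F [ 0.  -0.2 -2.8] g 61.9 15.0
n 7 rv [ 0.451  0.006 -0.001] cm [  9.65   1.3  -26.05] q [ 0.97  0.93  0.    1.7  -1.21  1.77 -2.05] err 0.0 dq/row 0.05
n 2 rv [0. 0. 0.] cm [7. 0. 0.] q [ 0.97  1.04  0.    1.67 -1.2   1.74 -1.97] err 0.0 dq/row 0.06
```

View pics/side2.png

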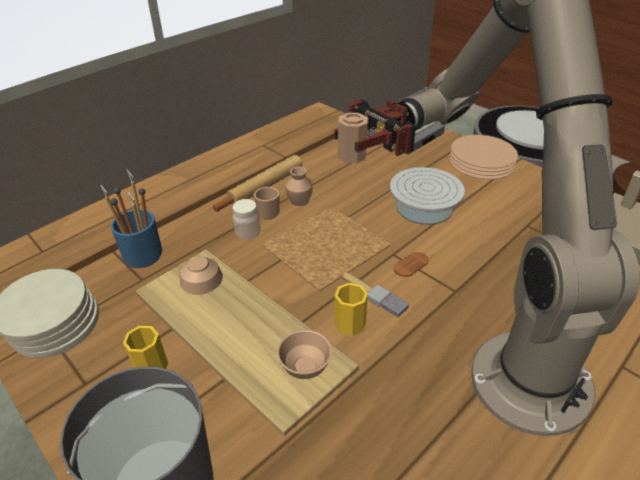

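The cup is at (352,138), mouth down with its foot ring on top, held level. I'll carry it over the wheel.

Request:
servo_tool(series=[[[0.04, 0, 0, 0.8, 0.1, -2.2, 0.45], [0.09, 0, 0, 1.8, 0.3, -5, 0.45], [0.15, 0, 0, 3, 0.4, -8.5, 0.45], [0.21, 0, 0, 4.4, 0.6, -12, 0.45], [0.27, 0, 0, 5.7, 0.8, -15.5, 0.45], [0.33, 0, 0, 7, 0.9, -19, 0.45], [0.38, 0, 0, 8.2, 1.1, -22, 0.45], [0.42, 0.01, 0, 9, 1.2, -24.5, 0.45], [0.45, 0.01, 0, 9.6, 1.3, -26, 0.45], [0.45, 0.01, 0, 9.6, 1.3, -26, 0.45]]])

```text
time_s: 12.65
ee_pos: [500.1, -299.7, 199.9]
tool_rot: [2.968, 1.565, -2.306]
ft_force: [-0.3, 0.2, -1.9]
grip_width: 61.8
grip_force: 15.0
```

Request:
servo_tool(series=[[[0, 0, 0, 0, 0, 0, 0.45], [0, 0, 0, 0, 0, 0, 0.45], [0, 0, 0, 1, 0, 0, 0.45], [0, 0, 0, 2.5, 0, 0, 0.45], [0, 0, 0, 4, 0, 0, 0.45], [0, 0, 0, 5, 0, 0, 0.45], [0, 0, 0, 5, 0, 0, 0.45], [0, 0, 0, 5, 0, 0, 0.45], [0, 0, 0, 5, 0, 0, 0.45]]])

```text
time_s: 13.55
ee_pos: [501.1, -298.0, 151.3]
tool_rot: [-3.03, 1.566, -2.017]
ft_force: [-1.2, -0.4, -2.1]
grip_width: 61.9
grip_force: 15.0
```

```bash
python3 log.py; python3 - <<'E'
from go import *
from h import cloud,octfit
from bench import capture
import cv2,pickle
d=load()[-1];T=R.from_euler('xyz',d['r']);g=np.array(d['p'])-T.apply([0,0,19]);print('grasp',g,'toolz',T.apply([0,0,1]).round(3),'x',T.apply([1,0,0]).round(3))
for n in('top','side'):
    c=capture(n);P,_=cloud(c,(0,0,640,480));pickle.dump(c,open(n+'3.pkl','wb'))
    m=np.hypot(*(P[:,:2]-g[:2]).T)<50;q=P[m]
    h,e=np.histogram(q[:,2],np.arange(60,260,4));print(n,[(int(a),int(b)) for a,b in zip(e,h) if b>8])
c=pickle.load(open('side3.pkl','rb'));cv2.imwrite('pics/side3.png',cv2.resize(c['color'][90:240,340:540],None,fx=4,fy=4))
E
```

```text
13.55 [ 0.97  1.    0.01  1.68 -1.2   1.75 -1.99] [ 501.1 -298.   151.3] [-3.03   1.566 -2.017] F [-1.2 -0.4 -2.1] g 61.9 15.0
grasp [ 491.09284809 -314.11941452  151.38514674] toolz [ 0.529  0.848 -0.005] x [-0.002 -0.004 -1.   ]
top [(60, 18), (64, 220), (68, 423), (72, 85), (116, 18), (128, 12), (132, 16), (136, 13), (140, 22), (144, 22), (148, 25), (152, 36), (156, 61), (160, 134), (164, 48), (168, 24), (172, 14), (176, 18), (180, 17), (184, 17), (188, 81), (192, 408), (196, 226), (200, 120), (204, 11)]
side [(64, 50), (68, 361), (72, 112), (104, 16), (108, 33), (112, 30), (116, 32), (120, 39), (124, 29), (128, 34), (132, 24), (136, 16), (140, 30), (144, 48), (148, 44), (152, 38), (156, 46), (160, 73), (164, 53), (168, 35), (172, 32), (176, 37), (180, 36), (184, 41), (188, 37), (192, 89), (196, 113), (200, 72)]
```

View pics/side3.png

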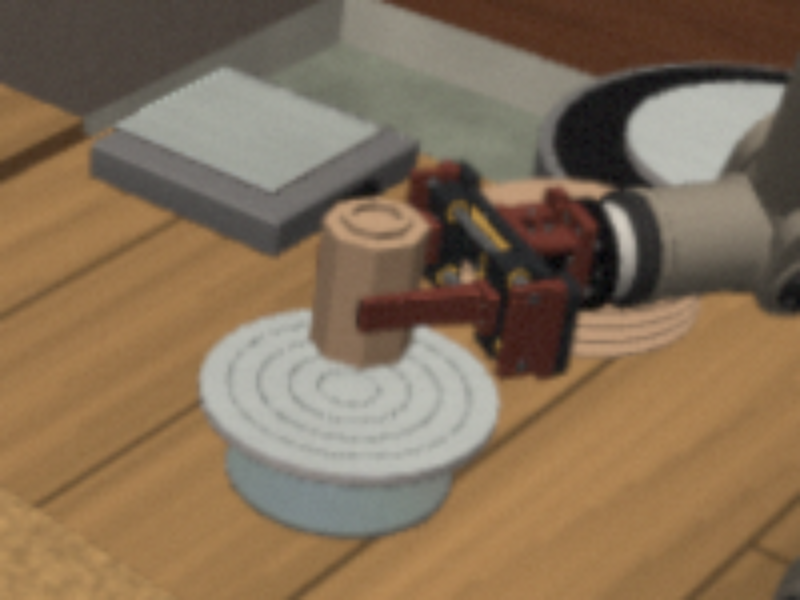

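```bash
python3 - <<'E'
from h import *
g=np.array([491,-314])
for n in('top','side'):
    c=pickle.load(open(n+'3.pkl','rb'));P,_=cloud(c,(0,0,640,480))
    m=(np.hypot(*(P[:,:2]-g).T)<48)&(P[:,2]>186)&(P[:,2]<210);b=octfit(P[m,:2],62);print(n,b[1],b[2],b[3],np.percentile(P[m,2],[90,98]))
S=pickle.load(open('side0.pkl','rb'));print(onplane(S,[[427.5,187]],70))
P,_=cloud(S,(380,160,475,225))
P,_=cloud(S,(380,160,475,225));m=(np.hypot(*(P[:,:2]-g).T)<115)&(P[:,2]>66)&(P[:,2]<76);q=P[m,:2];print(octfit(q,200)[2:])
E
```

```text
top 24.000000000000004 [ 488.32248557 -314.42090605] [58.7 59.  59.  59.7] [201.15656484 203.66656491]
side 19.0 [ 490.7362847  -311.23013925] [59.9 59.6 55.6 62.5] [202.11049317 203.73884606]
[[ 492.95719024 -313.11009141   70.        ]]
(array([ 494.20394401, -310.13012211]), array([185.7, 186. , 187.8, 188.5]))
```

The cup hangs level over the wheel (crop (370,280), wheel centre near (348,388)). It needs about 3 mm in -tool y to centre it, then I'll lower it.

Request:
servo_tool(series=[[[0, 0, 0, 0.7, -0.2, 0, 0.45], [0, 0, 0, 1.5, -0.3, 0.1, 0.45], [0, 0, 0, 2.3, -0.3, 0.1, 0.45], [0, 0, 0, 2.9, -0.3, 0.1, 0.45], [0, 0, 0, 3.3, -0.3, 0.1, 0.45], [0, 0, 0, 3.3, -0.3, 0.1, 0.45], [0, 0, 0, 3.3, -0.3, 0.1, 0.45], [0, 0, 0, 3.3, -0.3, 0.1, 0.45]]])

```text
time_s: 14.45
ee_pos: [504.1, -298.8, 118.2]
tool_rot: [-3.073, 1.566, -2.06]
ft_force: [0.1, -0.5, -2.0]
grip_width: 62.0
grip_force: 15.0
```

Request:
servo_tool(series=[[[0, 0, 0, 0.05, 0, 0, 0.45], [0, 0, 0, 0.1, 0, 0, 0.45], [0, 0, 0, 0.15, 0, 0, 0.45], [0, 0, 0, 0.2, 0, 0, 0.45], [0, 0, 0, 0.2, 0, 0, 0.45]]])

```text
time_s: 14.95
ee_pos: [504.0, -298.7, 115.9]
tool_rot: [3.103, 1.566, -2.168]
ft_force: [0.3, -1.0, -0.9]
grip_width: 61.8
grip_force: 15.0
```

```bash
python3 log.py
```

```text
14.95 [ 0.97  1.07  0.    1.66 -1.19  1.73 -1.96] [ 504.  -298.7  115.9] [ 3.103  1.566 -2.168] F [ 0.3 -1.  -0.9] g 61.8 15.0
```

Request:
servo_tool(series=[[[0, 0, 0, 0.03, 0, 0, 0.45], [0, 0, 0, 0.06, 0, 0, 0.45], [0, 0, 0, 0.1, 0, 0, 0.45], [0, 0, 0, 0.1, 0, 0, 0.45], [0, 0, 0, 0.1, 0, 0, 0.45]]])

```text
time_s: 15.45
ee_pos: [504.1, -298.7, 114.9]
tool_rot: [3.13, 1.566, -2.14]
ft_force: [-0.3, 0.5, -1.5]
grip_width: 61.9
grip_force: 15.0
```

Request:
servo_tool(series=[[[0, 0, 0, 0.03, 0, 0, 0.45], [0, 0, 0, 0.05, 0, 0, 0.45], [0, 0, 0, 0.05, 0, 0, 0.45], [0, 0, 0, 0.05, 0, 0, 0.45]]])

```text
time_s: 15.85
ee_pos: [504.1, -298.7, 114.7]
tool_rot: [-3.103, 1.567, -2.09]
ft_force: [-0.8, -0.3, -0.2]
grip_width: 62.1
grip_force: 15.0
```

```bash
python3 log.py
```

```text
15.85 [ 0.97  1.07  0.    1.66 -1.19  1.73 -1.96] [ 504.1 -298.7  114.7] [-3.103  1.567 -2.09 ] F [-0.8 -0.3 -0.2] g 62.1 15.0
```

Request:
servo_tool(series=[[[0, 0, 0, 0.03, 0, 0, 0.45], [0, 0, 0, 0.05, 0, 0, 0.45], [0, 0, 0, 0.05, 0, 0, 0.45], [0, 0, 0, 0.05, 0, 0, 0.45]]])

```text
time_s: 16.25
ee_pos: [504.1, -298.7, 114.7]
tool_rot: [-3.002, 1.567, -1.989]
ft_force: [-0.9, -2.1, 5.2]
grip_width: 62.1
grip_force: 15.0
```

```bash
python3 log.py;python3 - <<'E'
from bench import env
import numpy as np
print(env.get_obs()['joint_efforts'])
E
```

```text
16.25 [ 0.97  1.07  0.    1.66 -1.19  1.73 -1.95] [ 504.1 -298.7  114.7] [-3.002  1.567 -1.989] F [-0.9 -2.1  5.2] g 62.1 15.0
[ -0.74925905 -67.51557827  -0.11375775 -10.65956891  -1.02777902
   2.00658403   0.21773428]
```

It's down (about 8 N on the wheel). I'll release gently.

Request:
servo_tool(series=[[[0, 0, 0, -0.02, 0, 0, 0.45], [0, 0, 0, -0.03, 0, 0, 0.45], [0, 0, 0, -0.03, 0, 0, 0.4]]], grip_force=5)

```text
time_s: 16.55
ee_pos: [504.2, -298.8, 114.5]
tool_rot: [-3.056, 1.566, -2.043]
ft_force: [-0.6, -1.0, 4.3]
grip_width: 62.4
grip_force: 5.0
```

Request:
servo_tool(series=[[[0, 0, 0, 0, 0, 0, 0.29], [0, 0, 0, 0, 0, 0, 0.28], [0, 0, 0, 0, 0, 0, 0.27], [0, 0, 0, 0, 0, 0, 0.25], [0, 0, 0, 0, 0, 0, 0.2], [0, 0, 0, 0, 0, 0, 0.1], [0, 0, 0, 0, 0, 0, 0], [0, 0, 0, 0, 0, 0, 0], [0, 0, 0, 0, 0, 0, 0], [0, 0, 0, 0, 0, 0, 0]]])

```text
time_s: 17.55
ee_pos: [504.0, -298.7, 114.3]
tool_rot: [3.14, 1.566, -2.13]
ft_force: [0.5, 0.7, -1.0]
grip_width: 87.6
grip_force: 0.0
```

```bash
python3 log.py; python3 - <<'E'
from go import *
from h import cloud,octfit
from bench import capture
import cv2,pickle
for n in('top','side'):
    c=capture(n);pickle.dump(c,open(n+'4.pkl','wb'));P,_=cloud(c,(0,0,640,480))
    m=(np.hypot(*(P[:,:2]-[493,-315]).T)<48)&(P[:,2]>148)&(P[:,2]<172);b=octfit(P[m,:2],62);print(n,b[1],b[2],b[3],np.percentile(P[m,2],[50,90,98]))
d=load()[-1];p=np.array(d['p']);T=R.from_euler('xyz',d['r'])
plan([(p-T.apply([0,0,150]),T),(p-T.apply([0,0,150])+[0,0,150],T)])
a=pickle.load(open('top4.pkl','rb'))['color'][205:345,440:590];b=pickle.load(open('side4.pkl','rb'))['color'][110:250,350:480]
cv2.imwrite('pics/rel.png',np.hstack([cv2.resize(a,(400,373)),cv2.resize(b,(400,373))]))
E
```

```text
17.55 [ 0.97  1.07  0.    1.66 -1.19  1.73 -1.95] [ 504.  -298.7  114.3] [ 3.14   1.566 -2.13 ] F [ 0.5  0.7 -1. ] g 87.6 0.0
top 21.5 [ 491.48978415 -314.69826101] [58.7 61.2 60.5 59.9] [158.87172405 164.05086488 166.44387228]
side 1.0 [ 492.209817   -310.77508431] [61.7 60.1 60.6 57.8] [159.33800332 165.37026994 167.02413381]
n 4 rv [0. 0. 0.] cm [  0.   0. -15.] q [ 1.12  1.14  0.04  1.43 -1.08  1.9  -2.05] err 0.0 dq/row 0.07
n 4 rv [0. 0. 0.] cm [-15.     0.    -0.07] q [ 1.22  0.92 -0.12  1.48 -1.06  1.9  -2.26] err 0.0 dq/row 0.06
```

View pics/rel.png

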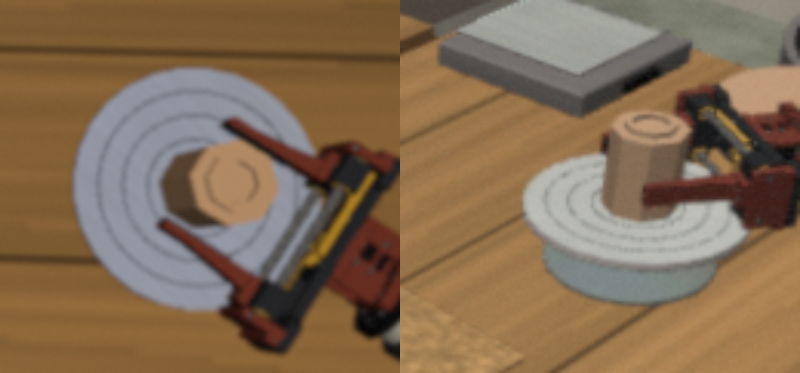

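The cup stands on the wheel, foot up, centred on the engraved rings to about 1–2 mm, with the fingers clear on both sides. I'll back straight out.

Request:
servo_tool(series=[[[0, 0, 0, 0, 0, -0.5, 0], [0, 0, 0, 0, 0, -1.5, 0], [0, 0, 0, 0, 0, -3, 0], [0, 0, 0, 0, 0, -4.5, 0], [0, 0, 0, 0, 0, -6, 0], [0, 0, 0, 0, 0, -8, 0], [0, 0, 0, 0, 0, -10, 0], [0, 0, 0, 0, 0, -12, 0], [0, 0, 0, 0, 0, -12, 0], [0, 0, 0, 0, 0, -12, 0]]])

```text
time_s: 18.65
ee_pos: [440.1, -401.0, 114.7]
tool_rot: [-3.124, 1.566, -2.112]
ft_force: [0.6, -0.0, -0.3]
grip_width: 87.8
grip_force: 0.0
```

Request:
servo_tool(series=[[[0, 0, 0, -2, 0, 0, 0], [0, 0, 0, -5, 0, 0, 0], [0, 0, 0, -8, 0, 0, 0], [0, 0, 0, -10, 0, 0, 0], [0, 0, 0, -10, 0, 0, 0], [0, 0, 0, -10, 0, 0, 0], [0, 0, 0, -10, 0, 0, 0]]])

```text
time_s: 19.35
ee_pos: [440.8, -399.5, 213.6]
tool_rot: [2.672, 1.566, -2.598]
ft_force: [-0.4, -0.2, -0.9]
grip_width: 87.6
grip_force: 0.0
```

```bash
python3 log.py; python3 - <<'E'
from bench import capture
from h import *
for n in('side','top'):
    c=capture(n);cv2.imwrite(f'pics/fin_{n}.png',c['color']);P,_=cloud(c,(0,0,640,480))
    m=(np.hypot(*(P[:,:2]-[493,-315]).T)<48)&(P[:,2]>148)&(P[:,2]<172);b=octfit(P[m,:2],62);print(n,b[1],b[2],b[3])
E
```

```text
19.35 [ 1.13  0.97 -0.02  1.53 -1.09  1.88 -2.15] [ 440.8 -399.5  213.6] [ 2.672  1.566 -2.598] F [-0.4 -0.2 -0.9] g 87.6 0.0
side 13.5 [ 492.74738292 -311.59349801] [61.2 59.5 57.9 61.4]
top 6.5 [ 491.45494102 -314.88328216] [58.8 59.8 62.1 60. ]
```

View pics/fin_side.png

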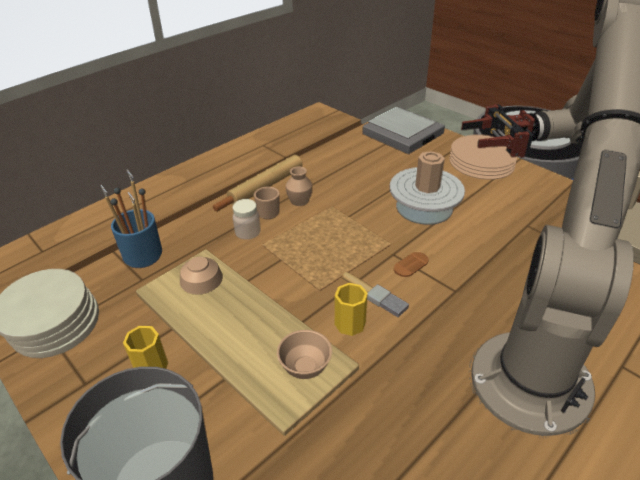

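The cup stands mouth down in the middle of the wheel at (430,172). The gripper is clear at (510,130) and everything else is where it started.

```bash
python3 -c "
from bench import env;print(env.job_done())"
```

```text
the job is handed in; nothing more can be done
None
```

I turned the eight-sided cup over and stood it mouth down on the banding wheel, within about 2 mm of centre, in about 19 s; nothing else was moved, and I handed the job in, though no verdict came back.

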